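# Let the winch drum back on its pawl and prove the hold

## Task

The winch is to get a new rope: lift the pawl clear of the toothed wheel by its ear and hold it there, without straining it against its stop pin, while the drum creeps back under the weight of its crank; drop the pawl in the tooth that leaves the rope clamp on the drum flange standing straight up. Then lean down on the crank grip with about 15 N (a firm push, never over 20 N) for a moment to prove that the pawl holds, and let go. Leave the tools and parts around the winch where they are.

Things in the scene. Friction and masses are not known exactly. Their poses are not given: they have to be found in the camera images.
- winch: Hand winch fixed to the bench: plywood board 190 x 140 x 18 mm, two steel side plates with the drum between them. Origin: centre of the board's underside; x from the robot's side to the back, y along the axle away from the crank, z up. Axle 118 mm up (x 0). The plates reach 145 mm up; the lug with the pawl bolt 179 mm, at x -64 to -40, y -32 to -28 mm.
- drum: Turning part, one piece on the axle: steel drum with a round flange (92 mm across) at the +y end, toothed wheel (15 teeth, 88 mm over the tips, 10 mm thick) at the crank end, crank. The crank's weight (0.25 to 0.45 N m) drives it back, stiffly in its grease, at 0.2 to 0.35 rad/s when the pawl is clear. Origin on the axle; its axes are the winch's at drum_turn 0.
- drum_turn (a joint): Turn in rad, 0 = rope clamp straight up; grows as the grip rises on the robot's side. The pawl stops the turning back at whole teeth only: 0, 0.419, 0.838, 1.257. Starts 2 or 3 teeth up; the pawl has just been let go, so in the first 2 s the drum may still creep back onto it. A pawl dropped between 0.35 and 0.06 rad stops it at 0. Winding up is free (the pawl clicks over).
- pawl: Flat steel pawl, 10 mm thick in y; origin on its pivot, nose 52 mm toward +x in the teeth on top of the wheel. A flat ear, 22 mm long in x and 10 mm thick in y, rises to 40 mm above the pivot: take it from above by its two flat sides, its upper 30 mm are free. A light spring and its weight (2 N at the ear) drop it in when let go.
- pawl_lift (a joint): Lift of the pawl in rad about its pivot: 0 fully in a tooth, out of the teeth from 0.17, up against its stop pin at 0.34. Lifting turns the nose up and leans the ear toward the winch's -x. Under the crank's load it needs some 6 to 12 N at the ear to come out.
- stop_pin: Steel pin, 8 mm thick, on the frame below the pawl's heel (the end behind its pivot); it stops the lift at 0.34 rad. The pull at the ear acts on it threefold: keep the pull under 15 N there. Origin: its middle.
- pawl_pivot (a point): Pawl pivot on the winch frame, 167 mm up, its axis along the winch's y; the pawl turns round it.
- pawl_ear (a point): Point to grip in the ear: mid-thickness, 34 mm toward the nose from the pivot and 28 mm above it (with the pawl down), 12 mm below the ear's top; moves with the pawl.
- crank_grip (a point): Middle of the crank's black grip, a round bar 22 mm thick, 72 mm long along the winch's y, 80 mm from the axle; moves with the drum. With the rope clamp up it stands 75 mm toward the winch's -x from the axle and 91 mm above the bench, and a downward push on it turns the drum back onto the pawl.
- rope_clamp (a point): Outer end of the rope clamp, a 18 x 12 x 30 mm dark block with two small bolts on the inner face of the drum's round flange, 51 mm from the axle; straight above the axle at drum_turn 0.
- screwdriver: Loose screwdriver, 220 mm long, orange handle, beside the winch; bystander. Origin: centre of its underside.
- grease_tub: Small tub with a white lid, 60 mm across, 74 mm high, behind the winch; bystander. Origin: centre of its underside.
- bolt: Rusty hex bolt, 47 mm long, in front of the winch; bystander. Origin: centre of its underside.
- ratchet: Steel socket ratchet, 194 mm long, lying to the right; bystander. Origin: centre of its underside.

How it is judged:
By the outcome, as a careful person would: the job done as asked, in the order asked, and still so for the second after the job is handed in, with the robot touching nothing.
It also fails if it takes over 54 s, if anything falls off the work surface, if the arm or the gripper's body presses on something with over 40 N, if the wrist force passes 120 N, or if a joint passes its speed limit or range.

## Robot

A 6-joint arm with a two-finger parallel gripper is mounted at the origin on a cart in front of the work surface, level with it; the furniture and walls round the work are solid. World frame = base frame: x ahead of the robot, y to its left, z up, the work surface at z = 0. Lengths are in m, angles in rad, forces in N, time in s.
With the tool pointing down it reaches from about 0.3 to 0.875 m from the base axis. Payload 6.4 kg.
Tool frame: the origin (TCP) lies at the centre of the arm's flange, where the gripper is bolted on; the fingertips stand 173 mm ahead of it and the grasp point (between the pads) lies 155 mm ahead of it; z points along the fingers, x is the direction in which the jaws open and shut, and the axes are right-handed (so a half turn about z gives the same grasp; the last joint's range is limited). The gripper opens to 85 mm and grips with 20 to 120 N. Pads are 22 mm wide; open, the fingers measure 114 mm over their backs; the gripper's body (76 mm by 85 mm) begins 54 mm behind the grasp point. The pads swing forward as they close: fully open they stand 13 mm farther back than shut.
Start: joints at [-1.487, 0.181, 1.607, -0, 1.354, -0.206], TCP at [0.164, -0.551, 0.405] pointing down, gripper open.
Joint ranges: [-2.99, 2.99], [-0.89, 2.07], [0.3, 2.58], [-1.14, 4.28], [0, 2.63], [-3.12, 3.12]. Speed limits (rad/s): [2.57, 2.57, 3.01, 3.14, 3.14, 3.14].

## Interface

Orientations are given as a unit quaternion [w, x, y, z].
In Python, from bench import ctrl gives the robot as it stands. The module is installed in compiled form; this text tells all that it offers.
- The arm moves only by the tool move_arm, never from a script. Its argument "moves" is a list of rows, each an object of numbers: "gripper": the opening in per cent of the stroke, from 0 (shut) to 100 (fully open); "x", "y", "z": the shift along the tool's x, y, z in cm; "roll": the turn about the tool's z in degrees. In form: [{"gripper": .., "x": .., "y": .., "z": .., "roll": ..}, ...]. A call has 1 to 5 rows; each row shifts and turns the commanded pose from where the row before left it, along the tool's axes as they then stand; what a row does not reach is not made up. A row lasts 1/8 s, in which the tool goes at most 62.5 mm and 10.7 degrees, less where a joint would pass 70% of its speed; a pose out of reach is approached as far as the arm can. A call is refused whole if a number of a shift passes 6.25 or a number of a turn 10.7, either way. A call with a gripper value outside its range is refused whole. The fingers move at their own pace and stop on an object; the grip force is fixed at half the most. Time passes only in rows, so rows that do not move let the fingers close. It gives the time, the measured TCP pose, the force and the opening at its end, in the units of the state.
- ctrl.get_obs(): the state, without advancing time (a new reading comes with each control period).
- ctrl.camera(name): name is "side" or "top"; returns a dict with "img" (384x512x3 uint8, red, green, blue), "fx", "fy", "cx", "cy" (pixels), "D" ([k1, k2, p1, p2, k3] as OpenCV has them; the pictures are not rectified), "world_from_camera" (4x4, takes a point from camera to world coordinates). Camera axes: x right, y up, looking along -z (the intrinsics and any distortion apply to the point x, -y, -z); pixel columns grow to the right and rows downward; lengths in m; the calibration is good to about 2 mm. A picture is of the moment at which its call begins. There is no depth.
- ctrl.hand_in(): hands the job in, once; it reports no verdict.
The state is a dict: "time_s": time; "q": joint angles; "dq": joint speeds; "joint_efforts": joint torques, N m; "eef_pos": TCP position; "eef_rot": TCP orientation; "wrist_force": force on the tool from outside, world axes, zero at the start; "torque": the same for the moment, N m; "opening": opening from 0.0 (shut) to 1.0 (fully open).
Only numpy, scipy, OpenCV 4.12 (cv2) and the standard library are available. Lean on these libraries where they do the work, as an engineer would, in place of code of your own. Each camera call takes 0.05 s, during which the arm holds its last target. There are 200 camera calls.

## Working session

There is one attempt and no reset: what is moved stays moved. The work goes in short steps, Python scripts to look and compute and a tool call to move; the robot and the scene stay as the last step left them, time stands still between calls to the robot, and variables do not carry over. Pictures are saved under pics/ and viewed, about 8 in all and at most 12, crops included, and the job is handed in when it is done.

Besides the shell and the picture viewer there is one more tool, called after "Emit:" as a command line: name --argument value ..., lists and objects as JSON in quotes. move_arm: Moves the arm, as the interface text tells. Its arguments: {"type":"object","properties":{"moves":{"type":"array","items":{"type":"object","properties":{"gripper":{"type":"number"},"x":{"type":"number"},"y":{"type":"number"},"z":{"type":"number"},"roll":{"type":"number"}}}}},"required":["moves"]}

```bash
mkdir -p pics; python3 - <<'E'
from bench import ctrl
import cv2,numpy as np
o=ctrl.get_obs();print({k:np.round(v,3) for k,v in o.items()})
for n in ("side","top"):
    c=ctrl.camera(n);cv2.imwrite(f"pics/{n}0.png",c["img"][:,:,::-1])
    np.savez(f"{n}0.npz",**c)
    print(n,c["fx"],c["fy"],c["cx"],c["cy"],c["D"],np.round(c["world_from_camera"],4).tolist())
E
```

```text
{'time_s': np.float64(0.0), 'q': array([-1.487,  0.182,  1.608,  0.   ,  1.354, -0.206]), 'dq': array([ 0.001, -0.   , -0.001, -0.001, -0.001,  0.   ]), 'joint_efforts': array([-1.0000e-03, -4.4487e+01, -3.5133e+01, -0.0000e+00,  9.0000e-03,
       -0.0000e+00]), 'eef_pos': array([ 0.164, -0.551,  0.404]), 'eef_rot': array([-0.001,  0.802, -0.598, -0.001]), 'wrist_force': array([0.859, 0.352, 1.009]), 'torque': array([-0.015,  0.034,  0.01 ]), 'opening': np.float64(0.999)}
side 430.91696095105516 430.91696095105516 252.08062761026835 185.41362616697404 [-0.1453072  0.         0.         0.         0.       ] [[0.9663, 0.1648, -0.1978, 0.3603], [-0.2574, 0.6303, -0.7325, -0.6838], [0.004, 0.7587, 0.6514, 0.7906], [0.0, 0.0, 0.0, 1.0]]
top 475.05925601759606 475.05925601759606 255.58493012291981 181.66661475262134 [-0.02180797  0.          0.          0.          0.        ] [[0.016, 0.9986, -0.0505, 0.5066], [-0.9999, 0.0158, -0.0056, 0.0485], [-0.0048, 0.0506, 0.9987, 1.2221], [0.0, 0.0, 0.0, 1.0]]
```

View pics/side0.png

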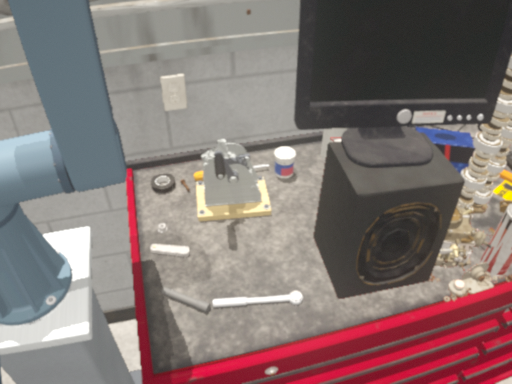

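View pics/top0.png

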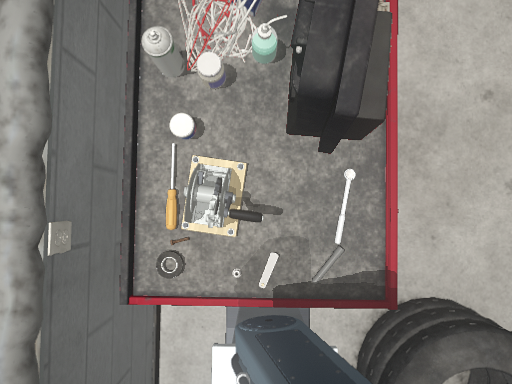

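The side view shows the winch near (235,185). In the top view it is at about (212,196), with its crank to the right, which is world -y. I'll enlarge both.

```bash
python3 - <<'E'
import cv2,numpy as np
a=cv2.imread("pics/side0.png")[125:230,180:310]; b=cv2.imread("pics/top0.png")[145:245,165:275]
a=cv2.resize(a,None,fx=5.5,fy=5.5,interpolation=cv2.INTER_CUBIC);b=cv2.resize(b,None,fx=5.5,fy=5.5,interpolation=cv2.INTER_CUBIC)
cv2.imwrite("pics/sc.png",a);cv2.imwrite("pics/tc.png",b);print(a.shape,b.shape)
E
```

```text
(578, 715, 3) (550, 605, 3)
```

View pics/sc.png

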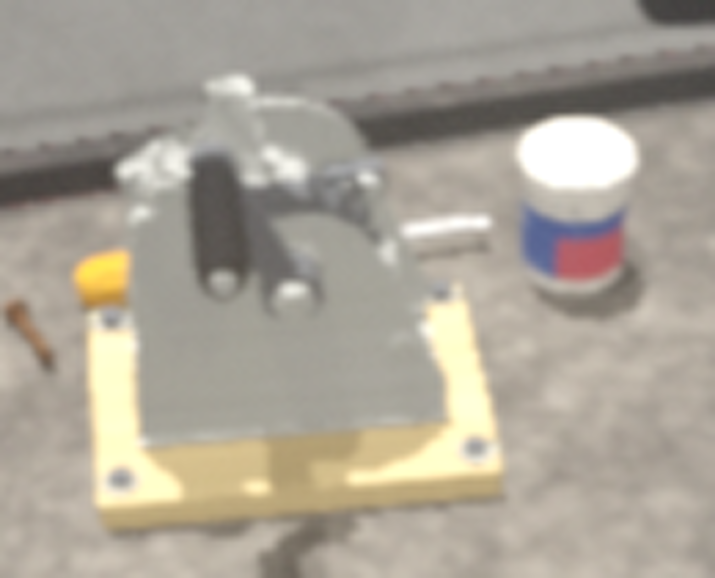

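View pics/tc.png

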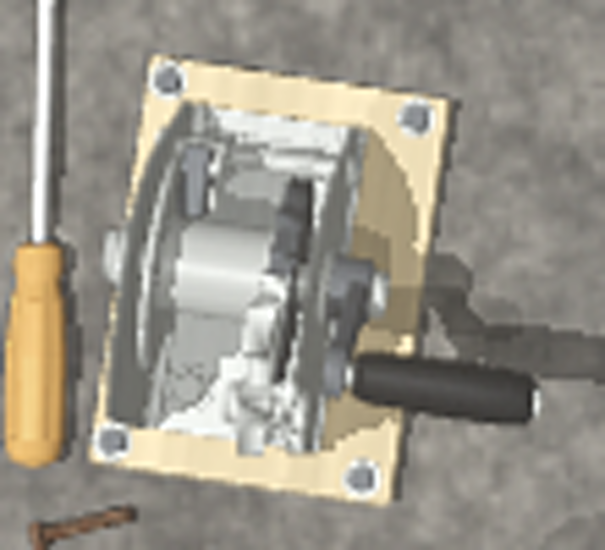

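```bash
cat > h.py <<'E'
import cv2,numpy as np
def load(n): return dict(np.load(n+".npz"))
def ray(c,uv):
    K=np.array([[c["fx"],0,c["cx"]],[0,c["fy"],c["cy"]],[0,0,1.]])
    p=cv2.undistortPoints(np.array(uv,float).reshape(-1,1,2),K,c["D"]).reshape(-1,2)
    T=c["world_from_camera"];d=np.c_[p[:,0],-p[:,1],-np.ones(len(p))]@T[:3,:3].T
    return T[:3,3],d
def plane(c,uv,z):
    o,d=ray(c,uv);return o+d*((z-o[2])/d[:,2])[:,None]
def proj(c,P):
    K=np.array([[c["fx"],0,c["cx"]],[0,c["fy"],c["cy"]],[0,0,1.]])
    T=c["world_from_camera"];q=(np.atleast_2d(P)-T[:3,3])@T[:3,:3]
    return cv2.projectPoints(q*[1,-1,-1],np.zeros(3),np.zeros(3),K,c["D"])[0].reshape(-1,2)
def tri(c1,u1,c2,u2):
    (o1,d1),(o2,d2)=ray(c1,[u1]),ray(c2,[u2]);A=np.c_[d1[0],-d2[0]]
    s=np.linalg.lstsq(A,o2-o1,rcond=None)[0];a,b=o1+s[0]*d1[0],o2+s[1]*d2[0]
    return (a+b)/2,np.linalg.norm(a-b)
def toW(F,p): # F=(x,y,yaw): winch->world
    x,y,a=F;p=np.atleast_2d(p);R=np.array([[np.cos(a),-np.sin(a),0],[np.sin(a),np.cos(a),0],[0,0,1]])
    return p@R.T+[x,y,0]
def toL(F,p):
    x,y,a=F;R=np.array([[np.cos(a),-np.sin(a),0],[np.sin(a),np.cos(a),0],[0,0,1]])
    return (np.atleast_2d(p)-[x,y,0])@R
E
python3 - <<'E'
from h import *
t,s=load("top0"),load("side0")
tc=lambda p:np.array(p)/5.5+[165-.5+.09,145-.5+.09]
sc=lambda p:np.array(p)/5.5+[180-.5+.09,125-.5+.09]
C=plane(t,tc([(152,55),(450,98),(395,505),(90,462)]),.018)
B=plane(t,tc([(168,80),(416,117),(361,478),(113,440)]),.02)
print(C.round(4),[np.linalg.norm(C[i]-C[i-1]).round(4) for i in range(4)],B.mean(0))
v=(C[0]+C[1]-C[2]-C[3])[:2];yaw=np.arctan2(v[1],v[0]);w=(C[0]+C[3]-C[1]-C[2])[:2];print(yaw,np.arctan2(-w[0],w[1]))
v=(B[0]+B[1]-B[2]-B[3])[:2];print("bolt yaw",np.arctan2(v[1],v[0]))
S=plane(s,sc([(105,528),(500,493)]),0.0);print("side bottom edge",S.round(4),np.linalg.norm(S[0]-S[1]))
m=C.mean(0);F=(m[0],m[1],yaw);print("F",F)
# grip: both ends
for a,b in (((221,280),(538,402)),((212,160),(357,376))):
    p,e=tri(s,sc(a),t,tc(b));print("grip pt",p,toL(F,p)*1000,e)
print("S in L",toL(F,S)*1000)
o,d=ray(s,[sc((230,90))]);
for z in (.2,.207):print("ear side",toL(F,plane(s,[sc((230,88))],z))*1000)
for z in (.207,):
  P=toW(F,np.array([[-.018,-.020,z],[-.018,-.01,z]]));print("ear exp top crop",(proj(t,P)-tc((0,0)))*5.5,"side",(proj(s,P)-sc((0,0)))*5.5)
for p in ((195,160),(195,215)): print("clamp",toL(F,plane(t,[tc(p)],.15))*1000)
for p in ((290,200),(285,370)): print("wheel/pawl y",toL(F,plane(t,[tc(p)],.16))*1000)
E
```

```text
[[0.6341 0.2178 0.018 ]
 [0.6162 0.0794 0.018 ]
 [0.4284 0.1014 0.018 ]
 [0.4457 0.2421 0.018 ]] [np.float64(0.1899), np.float64(0.1395), np.float64(0.1891), np.float64(0.1417)] [0.53151208 0.16330204 0.02      ]
-0.12261160534447725 -0.12540044096030187
bolt yaw -0.13112865964211554
side bottom edge [[0.4314 0.1054 0.    ]
 [0.6173 0.0811 0.    ]] 0.18740957830792176
F (np.float64(0.5311071832000377), np.float64(0.1601535718881625), np.float64(-0.12261160534447725))
grip pt [0.48149155 0.03817866 0.1930869 ] [[ -34.32505439 -127.12742476  193.08689853]] 0.0009757932829165086
grip pt [0.49155204 0.10890804 0.19991916] [[-32.99062186 -55.69859335 199.91916371]] 0.0028232217595904586
S in L [[-9.22340186e+01 -6.64879531e+01  1.11022302e-13]
 [ 9.51704159e+01 -6.78764625e+01  0.00000000e+00]]
ear side [[-19.74036004  -4.24090955 200.        ]]
ear side [[-20.29201205 -14.36651434 207.        ]]
ear exp top crop [[271.12205427 321.65320806]
 [245.65849451 318.08749933]] side [[236.40412493  95.00808726]
 [234.45096157  81.88316846]]
clamp [[ 43.03089809  25.79515451 150.        ]]
clamp [[ 20.60803562  22.52975618 150.        ]]
wheel/pawl y [[ 31.71366254 -16.22082782 160.        ]]
wheel/pawl y [[-36.97106887 -24.03220591 160.        ]]
```

The top crop shows the rope clamp at about (195,185), toward the back of the winch, and the grip is up, so the drum is about 3 teeth up. The side crop shows the ear's top at (230,88). I'll raise, roll to line the jaws up with the winch's y, and part-close the jaws to clear the crank.

Emit:
move_arm --moves '[{"gripper": 30, "z": -1.5, "roll": 8}, {"gripper": 30, "z": -1.5, "roll": 8}, {"gripper": 30, "z": -1.5, "roll": 7.8}, {"gripper": 30}]'

```text
validation failed for argument at $.mo...
```

```bash
cat >> h.py <<'E'
F=(.5311,.1602,-.125)
def rem(target_L,zgrasp):
    "remaining tool-axis shift (cm) to put grasp point at winch-frame xy, z"
    from bench import ctrl
    from scipy.spatial.transform import Rotation as R
    o=ctrl.get_obs();q=o["eef_rot"];r=R.from_quat([q[1],q[2],q[3],q[0]])
    tgt=toW(F,[*target_L,zgrasp+.155])[0]
    print("t",round(o["time_s"],2),"tcp",o["eef_pos"].round(4),"L",(toL(F,o["eef_pos"])*1000).round(1),"f",o["wrist_force"].round(1),"op",o["opening"].round(3))
    print("toolx_in_L",toL((0,0,F[2]),r.as_matrix().T[0]).round(3),"rem cm",(r.inv().apply(tgt-o["eef_pos"])*100).round(2))
def snap(n,tag):
    from bench import ctrl
    c=ctrl.camera(n);np.savez(tag+".npz",**c);return c
E
python3 -c "
from h import *
rem((-.018,-.015),.26)"
```

```text
Traceback (most recent call last):
  File "h.py", line 31, in rem
    print("t",round(o["time_s"],2),"tcp",o["eef_pos"].round(4),"L",(toL(F,o["eef_pos"])*1000).round(1),"f",o["wrist_force"].round(1),"op",o["opening"].round(3))
                                                                                                                                          ^^^^^^^^^^^^^^^^^^
AttributeError: 'float' object has no attribute 'round'
```

Emit:
move_arm --moves '[{"gripper": 30, "x": 0, "y": 0, "z": -1.5, "roll": 8}, {"gripper": 30, "x": 0, "y": 0, "z": -1.5, "roll": 8}, {"gripper": 30, "x": 0, "y": 0, "z": -1.5, "roll": 7.8}, {"gripper": 30, "x": 0, "y": 0, "z": 0, "roll": 0}]'

```text
time_s: 0.6
eef_pos: [0.1644, -0.5512, 0.4505]
eef_rot: [-0.001, -0.662, 0.75, -0.001]
wrist_force: [0.5, 0.3, -0.7]
opening: 0.299
```

```bash
sed -i 's/o\["opening"\].round(3)/round(float(o["opening"]),3)/' h.py
python3 -c "
from h import *
rem((-.018,-.015),.26)"
```

```text
t 0.6 tcp [ 0.1644 -0.5512  0.4505] L [[-275.2 -751.6  450.5]] f [ 0.5  0.3 -0.7] op 0.299
toolx_in_L [[ 0.001 -1.     0.002]] rem cm [-73.65 -25.76   3.43]
```

Emit:
move_arm --moves '[{"gripper": 30, "x": -5.6, "y": -1.95, "z": 0, "roll": 0}, {"gripper": 30, "x": -5.6, "y": -1.95, "z": 0, "roll": 0}, {"gripper": 30, "x": -5.6, "y": -1.95, "z": 0, "roll": 0}, {"gripper": 30, "x": -5.6, "y": -1.95, "z": 0, "roll": 0}, {"gripper": 30, "x": -5.6, "y": -1.95, "z": 0, "roll": 0}]'

```text
time_s: 1.23
eef_pos: [0.2964, -0.2835, 0.4487]
eef_rot: [0.0, -0.662, 0.749, 0.0]
wrist_force: [1.9, -0.6, 0.0]
opening: 0.3
```

Emit:
move_arm --moves '[{"gripper": 30, "x": -5.6, "y": -1.95, "z": 0, "roll": 0}, {"gripper": 30, "x": -5.6, "y": -1.95, "z": 0, "roll": 0}, {"gripper": 30, "x": -5.6, "y": -1.95, "z": 0, "roll": 0}, {"gripper": 30, "x": -5.6, "y": -1.95, "z": 0, "roll": 0}, {"gripper": 30, "x": 0, "y": 0, "z": 0, "roll": 0}]'

```text
time_s: 1.85
eef_pos: [0.4022, -0.0691, 0.4487]
eef_rot: [0.0, -0.665, 0.746, 0.001]
wrist_force: [-0.1, -0.7, -0.2]
opening: 0.301
```

```bash
python3 - <<'E'
from h import *
rem((-.018,-.015),.26)
s=snap("side","s1");t=snap("top","t1")
a=s["img"][132:178,196:256];b=t["img"][168:228,185:245]
a=cv2.resize(a,(400,307),interpolation=cv2.INTER_CUBIC);b=cv2.resize(b,(390,390),interpolation=cv2.INTER_CUBIC)
o=np.zeros((400,800,3),np.uint8);o[:307,:400]=a;o[:390,405:795]=b;cv2.imwrite("pics/ear.png",o[:,:,::-1])
E
```

```text
t 1.85 tcp [ 0.4022 -0.0691  0.4487] L [[ -99.3 -243.6  448.7]] f [-0.1 -0.7 -0.2] op 0.301
toolx_in_L [[ 0.01  -1.    -0.001]] rem cm [-22.77  -8.37   3.4 ]
```

View pics/ear.png

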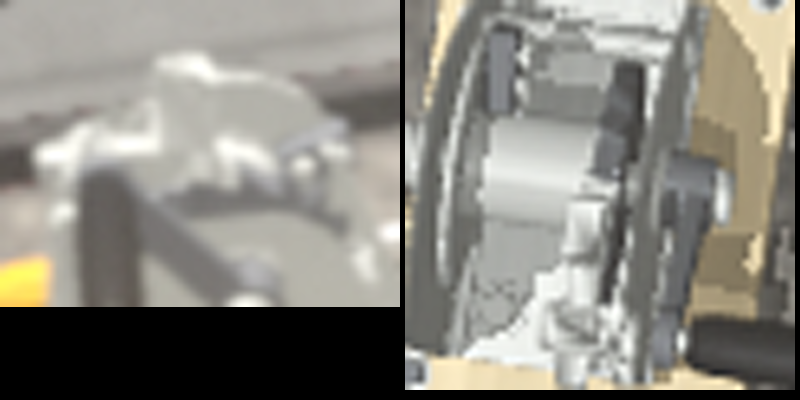

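```bash
python3 - <<'E'
from h import *
t,s=load("t1"),load("s1")
for a in ((186,67),(186,62),(184,58)):
  u=(a[0]/6.667+195.6,a[1]/6.667+131.6)
  print("side@.207",toL(F,plane(s,[u],.207))*1000)
for b in ((570,225),(586,235),(603,225),(586,200),(586,275)):
  v=((b[0]-405)/6.5+184.6,b[1]/6.5+167.6); print("top",b,toL(F,plane(t,[v],.207))*1000)
p,e=tri(s,(186/6.667+195.6,67/6.667+131.6),t,((586-405)/6.5+184.6,235/6.5+167.6));print(toL(F,p)*1000,e)
# board fit check: lug/plate in top at crop x 650 (plate outer)
for b in ((632,100),(630,80)): print("wheel",toL(F,plane(t,[((b[0]-405)/6.5+184.6,b[1]/6.5+167.6)],.15))*1000)
for a in ((157,60),(213,60)): print("ear ends",toL(F,plane(s,[(a[0]/6.667+195.6,a[1]/6.667+131.6)],.207))*1000)
E
```

```text
side@.207 [[-15.69582639 -19.49535462 207.        ]]
side@.207 [[-15.4357148  -16.40077679 207.        ]]
side@.207 [[-15.93291873 -13.81981855 207.        ]]
top (570, 225) [[-17.30290184 -11.56755122 207.        ]]
top (586, 235) [[-19.81087726 -17.25392434 207.        ]]
top (603, 225) [[-15.77558683 -22.31348315 207.        ]]
top (586, 200) [[ -8.4365276  -15.58737437 207.        ]]
top (586, 275) [[-32.7952382  -19.15573062 207.        ]]
[[-17.69965369 -17.26893021 205.58728135]] 0.004258794735653487
wheel [[ 28.31301582 -20.87505091 150.        ]]
wheel [[ 35.10766533 -19.18007348 150.        ]]
ear ends [[-25.56314805 -13.78572384 207.        ]]
ear ends [[ -5.80939637 -16.43153343 207.        ]]
```

The ear's top centre comes out at winch (-17.5, -17) mm, 206 mm up. That matches the expected (-18, 207 mm top). I'll go above it.

Emit:
move_arm --moves '[{"gripper": 30, "x": -5.6, "y": -2.1, "z": 0, "roll": 0}, {"gripper": 30, "x": -5.6, "y": -2.1, "z": 0, "roll": 0}, {"gripper": 30, "x": -5.6, "y": -2.1, "z": 0, "roll": 0}, {"gripper": 30, "x": -4.5, "y": -1.6, "z": 0, "roll": 0.5}, {"gripper": 30, "x": 0, "y": 0, "z": 3, "roll": 0}]'

```text
time_s: 2.58
eef_pos: [0.5086, 0.1288, 0.4209]
eef_rot: [0.002, -0.659, 0.752, -0.001]
wrist_force: [-0.6, -0.8, -0.8]
opening: 0.296
```

```bash
python3 -c "
from h import *
rem((-.0175,-.017),.198)"
```

```text
t 2.58 tcp [0.5086 0.1288 0.4209] L [[-18.4 -34.  420.9]] f [-0.6 -0.8 -0.8] op 0.296
toolx_in_L [[-0.007 -1.    -0.001]] rem cm [-1.69 -0.05  6.79]
```

Emit:
move_arm --moves '[{"gripper": 30, "x": -1.7, "y": -0.1, "z": 2, "roll": -0.4}, {"gripper": 30, "x": 0, "y": 0, "z": 0.5, "roll": 0}, {"gripper": 30, "x": 0, "y": 0, "z": 0, "roll": 0}]'

```text
time_s: 2.95
eef_pos: [0.5102, 0.1435, 0.3946]
eef_rot: [-0.0, -0.66, 0.751, 0.0]
wrist_force: [0.4, 0.5, 0.0]
opening: 0.301
```

```bash
python3 - <<'E'
from h import *
rem((-.0175,-.017),.198)
s=snap("side","s2")
a=s["img"][90:190,190:270]
cv2.imwrite("pics/s2.png",cv2.resize(a,None,fx=6,fy=6,interpolation=cv2.INTER_CUBIC)[:,:,::-1])
E
```

```text
t 2.95 tcp [0.5102 0.1435 0.3946] L [[-18.7 -19.1 394.6]] f [0.4 0.5 0. ] op 0.301
toolx_in_L [[-0.004 -1.     0.001]] rem cm [-0.22 -0.12  4.16]
```

View pics/s2.png

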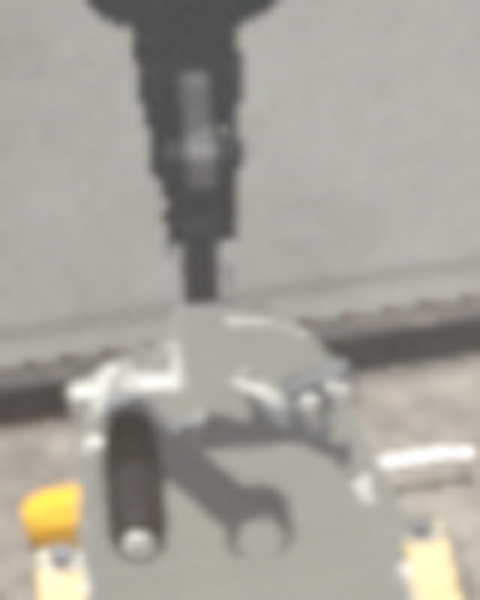

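The finger at column ~200 stands above the ear (columns 180–230), so x is lined up, and the crank grip's end is at (138,545). I'll descend and write a drum-angle meter from that grip end.

Emit:
move_arm --moves '[{"gripper": 30, "x": -0.2, "y": -0.1, "z": 2, "roll": 0}, {"gripper": 30, "x": 0, "y": 0, "z": 1.8, "roll": 0}, {"gripper": 30, "x": 0, "y": 0, "z": 0, "roll": 0}]'

```text
time_s: 3.38
eef_pos: [0.5107, 0.1465, 0.3555]
eef_rot: [-0.001, -0.66, 0.751, 0.001]
wrist_force: [-0.8, -0.3, 0.1]
opening: 0.298
```

```bash
cat >> h.py <<'E'
def theta(c,uv,yl):
    "drum turn from pixel of grip end centre, cut with plane winch y=yl"
    o,d=ray(c,[uv]);oL=toL(F,o)[0];dL=toL((0,0,F[2]),d)[0]
    p=oL+dL*(yl-oL[1])/dL[1];x,z=p[0],p[2]-.118
    return np.arctan2(z,-x)+.345, np.hypot(x,z), p
def gripend(c):
    "centre of the light end cap at the low end of the dark grip bar (side view)"
    im=c["img"];hsv=cv2.cvtColor(im,cv2.COLOR_RGB2HSV)
    m=(im.max(2)<85).astype(np.uint8);m[:140]=0;m[:,:190]=0;m[:,245:]=0;m[225:]=0
    n,l,st,ce=cv2.connectedComponentsWithStats(m)
    return [(st[i].tolist(),ce[i].round(1).tolist()) for i in range(1,n) if st[i][4]>25]
E
python3 - <<'E'
from h import *
rem((-.0175,-.017),.198)
for tag,uv in (("side0",(221/5.5+179.6,280/5.5+124.6)),("s2",(138/6+189.6,543/6+89.6))):
  c=load(tag);print(tag,[np.round(v,3) for v in theta(c,uv,-.127)],gripend(c))
c=load("s1");print(gripend(c))
for tag in ("side0","s1","s2"):
  c=load(tag);print(c["img"][150:185,212:214].max(2).min(1))
E
```

```text
t 3.38 tcp [0.5107 0.1465 0.3555] L [[-18.6 -16.2 355.5]] f [-0.8 -0.3  0.1] op 0.298
toolx_in_L [[-0.003 -1.     0.001]] rem cm [ 0.08 -0.11  0.25]
side0 [np.float64(1.495), np.float64(0.082), array([-0.033, -0.127,  0.193])] [([190, 155, 10, 5, 42], [194.5, 156.9])]
s2 [np.float64(1.25), np.float64(0.081), array([-0.05 , -0.127,  0.181])] [([209, 159, 7, 9, 43], [211.5, 162.7])]
[([190, 143, 5, 16, 42], [191.0, 150.8])]
[164 187 214 219 211 217 219 183 153 150 145 143 145 150 150 151 153 156
 157 159 158 159 159 160 161 160 160 160 160 159 160 159 160 161 162]
[181 200 233 244 234 202 167 133 110 101  99  97  97  96  98  99  99  98
 100 100 103 103 102 104 105 107 106 113 171 216 201 182 171 157 172]
[174 192 228 240 230 195 149 116  98  81  74  76  77  79  81  81  85  92
  94  95  97  96  97  99 100 103 101 107 166 213 196 177 167 153 167]
```

drum_turn reads 1.25 (radius 81 mm, given 80), so it starts 3 teeth up. Closing on the ear now.

Emit:
move_arm --moves '[{"gripper": 0, "x": 0, "y": 0, "z": 0.1, "roll": 0}, {"gripper": 0, "x": 0, "y": 0, "z": 0, "roll": 0}, {"gripper": 0, "x": 0, "y": 0, "z": 0, "roll": 0}, {"gripper": 0, "x": 0, "y": 0, "z": 0, "roll": 0}]'

```text
time_s: 3.88
eef_pos: [0.5114, 0.1468, 0.3564]
eef_rot: [0.0, -0.661, 0.751, -0.001]
wrist_force: [-0.8, -3.0, 3.8]
opening: 0.106
```

Gripped: the opening is about 9 mm, against a 10 mm ear. Now lift along the arc.

Emit:
move_arm --moves '[{"gripper": 0, "x": 0, "y": 0.17, "z": -0.17, "roll": 0}, {"gripper": 0, "x": 0, "y": 0.17, "z": -0.17, "roll": 0}, {"gripper": 0, "x": 0, "y": 0.18, "z": -0.16, "roll": 0}, {"gripper": 0, "x": 0, "y": 0, "z": 0, "roll": 0}]'

```text
time_s: 4.38
eef_pos: [0.5071, 0.1472, 0.3597]
eef_rot: [0.002, -0.661, 0.751, -0.002]
wrist_force: [11.7, -3.9, -12.3]
opening: 0.104
```

Emit:
move_arm --moves '[{"gripper": 0, "x": 0, "y": 0.18, "z": -0.15, "roll": 0}, {"gripper": 0, "x": 0, "y": 0.18, "z": -0.15, "roll": 0}]'

```text
time_s: 4.62
eef_pos: [0.5034, 0.1477, 0.3624]
eef_rot: [0.001, -0.66, 0.751, -0.001]
wrist_force: [7.1, -1.7, -12.8]
opening: 0.104
```

```bash
python3 - <<'E'
from h import *
rem((-.0175,-.017),.198)
s=snap("side","s3")
a=s["img"][125:205,190:290]
cv2.imwrite("pics/s3.png",cv2.resize(a,None,fx=6,fy=6,interpolation=cv2.INTER_CUBIC)[:,:,::-1])
d=cv2.absdiff(s["img"],load("s2")["img"])[160:215,190:230].max(2);print(d.max(), (d>40).sum())
E
```

```text
t 4.62 tcp [0.5034 0.1477 0.3624] L [[-25.9 -15.9 362.4]] f [  7.1  -1.7 -12.8] op 0.104
toolx_in_L [[-0.003 -1.    -0.   ]] rem cm [ 0.11 -0.84  0.94]
61 4
```

View pics/s3.png

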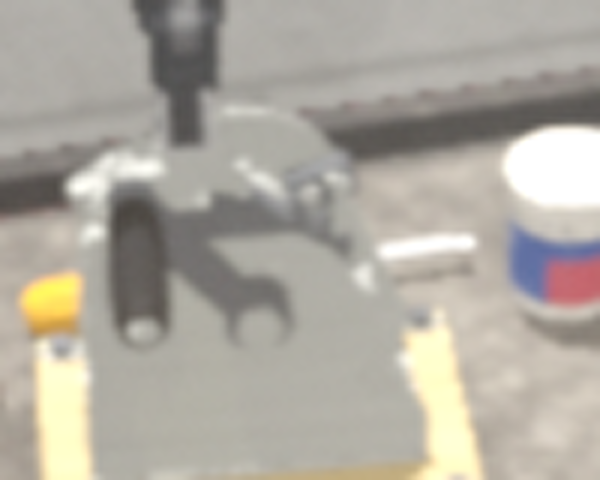

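Side view: ear held at (185,150), and the grip's end cap at (142,328) has hardly moved, so the drum has not clearly moved yet. I'll track the cap by optical flow from here on.

Emit:
move_arm --moves '[{"gripper": 0, "x": 0, "y": 0, "z": 0, "roll": 0}]'

```text
time_s: 4.8
eef_pos: [0.5033, 0.1478, 0.3626]
eef_rot: [0.001, -0.661, 0.751, -0.001]
wrist_force: [8.8, -2.4, -12.4]
opening: 0.102
```

```bash
cat >> h.py <<'E'
def track(prev,new,uv=None):
    import json,os
    if uv is None: uv=json.load(open("uv.json"))
    g=lambda n:cv2.cvtColor(load(n)["img"],cv2.COLOR_RGB2GRAY)
    p,st,er=cv2.calcOpticalFlowPyrLK(g(prev),g(new),np.float32([[uv]]),None,winSize=(11,11),maxLevel=2)
    uv=p.reshape(2).tolist();json.dump(uv,open("uv.json","w"))
    th,r,P=theta(load(new),uv,-.127);print(new,"uv",np.round(uv,1),"theta",round(th,3),"r",round(r,4),"err",er.ravel())
E
python3 - <<'E'
from h import *
track("s3","s3",(142/6+189.6,327/6+124.6))
s=snap("side","s4");track("s3","s4")
rem((-.0175,-.017),.198)
E
```

```text
s3 uv [213.3 179.1] theta 1.286 r 0.0819 err [0.]
s4 uv [213.3 179.1] theta 1.285 r 0.0818 err [1.6017562]
t 4.85 tcp [0.5033 0.1477 0.3626] L [[-26.  -15.8 362.6]] f [  8.5  -2.7 -11.3] op 0.101
toolx_in_L [[-0.003 -1.     0.   ]] rem cm [ 0.11 -0.85  0.96]
```

Emit:
move_arm --moves '[{"gripper": 0, "x": 0, "y": 0.1, "z": -0.09, "roll": 0}, {"gripper": 0, "x": 0, "y": 0, "z": 0, "roll": 0}]'

```text
time_s: 5.1
eef_pos: [0.5021, 0.1479, 0.3635]
eef_rot: [0.001, -0.661, 0.751, -0.001]
wrist_force: [7.2, -2.5, -9.1]
opening: 0.1
```

```bash
python3 - <<'E'
from h import *
s=snap("side","s5");track("s4","s5")
rem((-.0175,-.017),.198)
E
```

```text
s5 uv [212.1 179.6] theta 1.251 r 0.0826 err [3.7972624]
t 5.15 tcp [0.5021 0.1479 0.3635] L [[-27.3 -15.8 363.5]] f [  6.7  -3.3 -10.3] op 0.101
toolx_in_L [[-0.003 -1.     0.   ]] rem cm [ 0.12 -0.97  1.05]
```

Emit:
move_arm --moves '[{"gripper": 0, "x": 0, "y": 0.1, "z": -0.08, "roll": 0}, {"gripper": 0, "x": 0, "y": 0, "z": 0, "roll": 0}]'

```text
time_s: 5.4
eef_pos: [0.5011, 0.148, 0.3641]
eef_rot: [0.001, -0.661, 0.751, -0.001]
wrist_force: [8.2, -3.1, -11.5]
opening: 0.103
```

```bash
python3 - <<'E'
from h import *
s=snap("side","s6");track("s5","s6")
rem((-.0175,-.017),.198)
E
```

```text
s6 uv [210.3 181. ] theta 1.186 r 0.0825 err [4.4798555]
t 5.45 tcp [0.5011 0.148  0.3641] L [[-28.2 -15.8 364.1]] f [  7.7  -2.7 -12.8] op 0.102
toolx_in_L [[-0.003 -1.     0.   ]] rem cm [ 0.11 -1.07  1.11]
```

Moving at about 0.22 rad/s. I'll back off a hair to relax the pull and keep holding.

Emit:
move_arm --moves '[{"gripper": 0, "x": 0, "y": -0.04, "z": 0.03, "roll": 0}, {"gripper": 0, "x": 0, "y": 0, "z": 0, "roll": 0}, {"gripper": 0, "x": 0, "y": 0, "z": 0, "roll": 0}]'

```text
time_s: 5.82
eef_pos: [0.5014, 0.148, 0.3639]
eef_rot: [0.001, -0.661, 0.751, -0.001]
wrist_force: [6.4, -2.8, -9.2]
opening: 0.1
```

```bash
python3 - <<'E'
from h import *
s=snap("side","s7");track("s6","s7")
rem((-.0175,-.017),.198)
E
```

```text
s7 uv [208.4 183. ] theta 1.101 r 0.0818 err [9.620351]
t 5.88 tcp [0.5014 0.148  0.3639] L [[-27.9 -15.8 363.9]] f [ 7.2 -2.7 -9.7] op 0.101
toolx_in_L [[-0.003 -1.     0.   ]] rem cm [ 0.12 -1.04  1.1 ]
```

Emit:
move_arm --moves '[{"gripper": 0, "x": 0, "y": 0, "z": 0, "roll": 0}, {"gripper": 0, "x": 0, "y": 0, "z": 0, "roll": 0}, {"gripper": 0, "x": 0, "y": 0, "z": 0, "roll": 0}, {"gripper": 0, "x": 0, "y": 0, "z": 0, "roll": 0}]'

```text
time_s: 6.38
eef_pos: [0.5014, 0.148, 0.364]
eef_rot: [0.001, -0.661, 0.751, -0.001]
wrist_force: [7.0, -2.5, -9.4]
opening: 0.102
```

```bash
python3 - <<'E'
from h import *
s=snap("side","s8");track("s7","s8")
E
```

```text
s8 uv [205.9 186.5] theta 0.963 r 0.0805 err [11.407283]
```

Emit:
move_arm --moves '[{"gripper": 0, "x": 0, "y": 0, "z": 0, "roll": 0}, {"gripper": 0, "x": 0, "y": 0, "z": 0, "roll": 0}, {"gripper": 0, "x": 0, "y": 0, "z": 0, "roll": 0}, {"gripper": 0, "x": 0, "y": 0, "z": 0, "roll": 0}]'

```text
time_s: 6.92
eef_pos: [0.5014, 0.148, 0.364]
eef_rot: [0.001, -0.661, 0.751, -0.001]
wrist_force: [7.0, -3.5, -8.9]
opening: 0.098
```

```bash
python3 - <<'E'
from h import *
s=snap("side","s9");track("s8","s9")
rem((-.0175,-.017),.198)
a=s["img"][125:225,180:290]
cv2.imwrite("pics/s9.png",cv2.resize(a,None,fx=6,fy=6,interpolation=cv2.INTER_CUBIC)[:,:,::-1])
E
```

```text
s9 uv [203.8 190.6] theta 0.805 r 0.0795 err [6.8119836]
t 6.97 tcp [0.5014 0.148  0.3639] L [[-28.  -15.8 363.9]] f [ 7.  -3.5 -9.8] op 0.098
toolx_in_L [[-0.003 -1.     0.   ]] rem cm [ 0.12 -1.04  1.1 ]
```

View pics/s9.png

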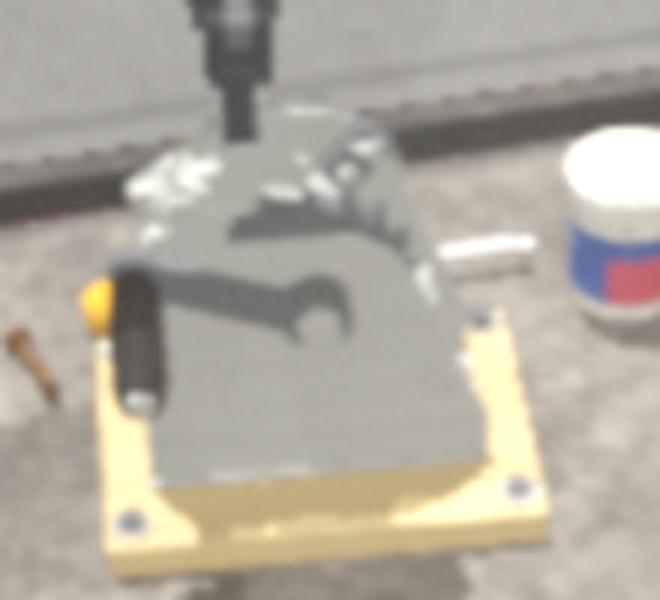

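The cap at (142,400) gives full-image (203.3,191.3), which agrees with the track. The rate is 0.28 rad/s, so about 2 s to go.

Emit:
move_arm --moves '[{"gripper": 0, "x": 0, "y": 0, "z": 0, "roll": 0}, {"gripper": 0, "x": 0, "y": 0, "z": 0, "roll": 0}, {"gripper": 0, "x": 0, "y": 0, "z": 0, "roll": 0}, {"gripper": 0, "x": 0, "y": 0, "z": 0, "roll": 0}]'

```text
time_s: 7.48
eef_pos: [0.5014, 0.148, 0.3639]
eef_rot: [0.001, -0.661, 0.751, -0.001]
wrist_force: [6.8, -3.4, -10.2]
opening: 0.1
```

```bash
python3 - <<'E'
from h import *
s=snap("side","s10");track("s9","s10",(203.5,190.9))
E
```

```text
s10 uv [201.6 195.1] theta 0.627 r 0.0802 err [12.840392]
```

Emit:
move_arm --moves '[{"gripper": 0, "x": 0, "y": 0, "z": 0, "roll": 0}, {"gripper": 0, "x": 0, "y": 0, "z": 0, "roll": 0}, {"gripper": 0, "x": 0, "y": 0, "z": 0, "roll": 0}, {"gripper": 0, "x": 0, "y": 0, "z": 0, "roll": 0}]'

```text
time_s: 8.02
eef_pos: [0.5014, 0.148, 0.3639]
eef_rot: [0.001, -0.661, 0.751, -0.001]
wrist_force: [6.8, -3.3, -9.9]
opening: 0.101
```

```bash
python3 - <<'E'
from h import *
s=snap("side","s11");track("s10","s11")
rem((-.0175,-.017),.198)
a=s["img"][145:225,180:290]
cv2.imwrite("pics/s11.png",cv2.resize(a,None,fx=6,fy=6,interpolation=cv2.INTER_CUBIC)[:,:,::-1])
E
```

```text
s11 uv [201.4 200.1] theta 0.434 r 0.079 err [9.866994]
t 8.07 tcp [0.5014 0.148  0.364 ] L [[-27.9 -15.8 364. ]] f [ 6.9 -3.9 -8. ] op 0.102
toolx_in_L [[-0.003 -1.     0.   ]] rem cm [ 0.12 -1.04  1.1 ]
```

View pics/s11.png

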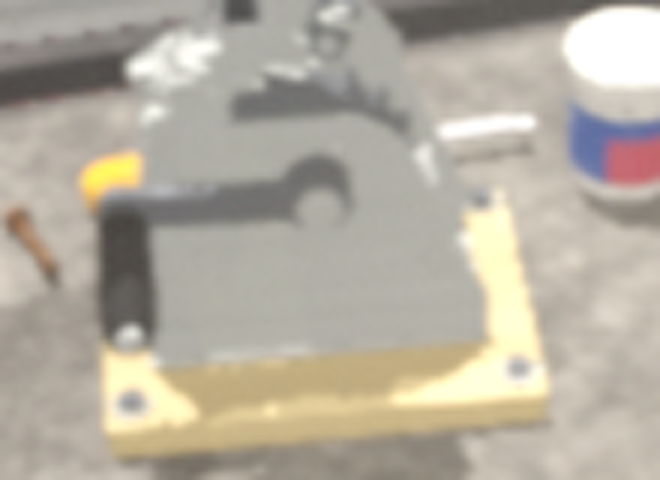

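The cap at (130,334) gives full-image (201.3,200.3): drum_turn is about 0.42, at 0.33 rad/s. I'll hold 0.4 s more, then open so that it drops at about 0.23.

Emit:
move_arm --moves '[{"gripper": 0, "x": 0, "y": 0, "z": 0, "roll": 0}, {"gripper": 0, "x": 0, "y": 0, "z": 0, "roll": 0}, {"gripper": 0, "x": 0, "y": 0, "z": 0, "roll": 0}, {"gripper": 35, "x": 0, "y": 0, "z": 0, "roll": 0}, {"gripper": 35, "x": 0, "y": 0, "z": 0, "roll": 0}]'

```text
time_s: 8.7
eef_pos: [0.5007, 0.1486, 0.3651]
eef_rot: [0.0, -0.661, 0.751, 0.0]
wrist_force: [0.5, 0.7, -0.6]
opening: 0.351
```

```bash
python3 - <<'E'
from h import *
s=snap("side","s12");track("s11","s12")
E
```

```text
s12 uv [202.6 205.5] theta 0.215 r 0.0779 err [16.53409]
```

Emit:
move_arm --moves '[{"gripper": 35, "x": 0, "y": 0, "z": 0, "roll": 0}, {"gripper": 35, "x": 0, "y": 0, "z": 0, "roll": 0}, {"gripper": 35, "x": 0, "y": 0, "z": -3, "roll": 0}, {"gripper": 35, "x": 0, "y": 0, "z": -4, "roll": 0}, {"gripper": 35, "x": 0, "y": 0, "z": -2, "roll": 0}]'

```text
time_s: 9.38
eef_pos: [0.5011, 0.1484, 0.4576]
eef_rot: [0.001, -0.661, 0.751, -0.001]
wrist_force: [-0.3, 0.6, -0.1]
opening: 0.352
```

```bash
python3 - <<'E'
from h import *
s=snap("side","s13");track("s12","s13")
rem((-.075,-.092),.16)
E
```

```text
s13 uv [204.8 211.5] theta -0.04 r 0.0793 err [24.47624]
t 9.43 tcp [0.5015 0.1485 0.4599] L [[-27.9 -15.3 459.9]] f [0.8 0.2 1.3] op 0.349
toolx_in_L [[-0.002 -1.    -0.001]] rem cm [ 7.7   4.78 14.45]
```

Emit:
move_arm --moves '[{"gripper": 0, "x": 4, "y": 2.4, "z": 0, "roll": 0}, {"gripper": 0, "x": 3.7, "y": 2.4, "z": 0, "roll": 0}, {"gripper": 0, "x": 0, "y": 0, "z": 0, "roll": 0}]'

```text
time_s: 9.8
eef_pos: [0.4422, 0.0768, 0.4545]
eef_rot: [-0.0, -0.66, 0.751, 0.0]
wrist_force: [-0.8, -0.1, -0.7]
opening: 0.001
```

```bash
python3 - <<'E'
from h import *
s=snap("side","s14");track("s13","s14");t=snap("top","t14")
rem((-.075,-.092),.16)
o=np.zeros((400,800,3),np.uint8)
o[:400,:400]=cv2.resize(s["img"][132:212,185:265],(400,400),interpolation=cv2.INTER_CUBIC);o[:400,400:]=cv2.resize(t["img"][155:235,180:260],(400,400),interpolation=cv2.INTER_CUBIC);cv2.imwrite("pics/c14.png",o[:,:,::-1])
E
```

```text
s14 uv [204.9 211.1] theta -0.028 r 0.0784 err [10.197573]
t 9.9 tcp [0.4435 0.078  0.455 ] L [[-76.7 -92.5 455. ]] f [0.3 1.1 0.3] op -0.003
toolx_in_L [[-0.003 -1.    -0.   ]] rem cm [-0.05 -0.16 14.  ]
```

View pics/c14.png

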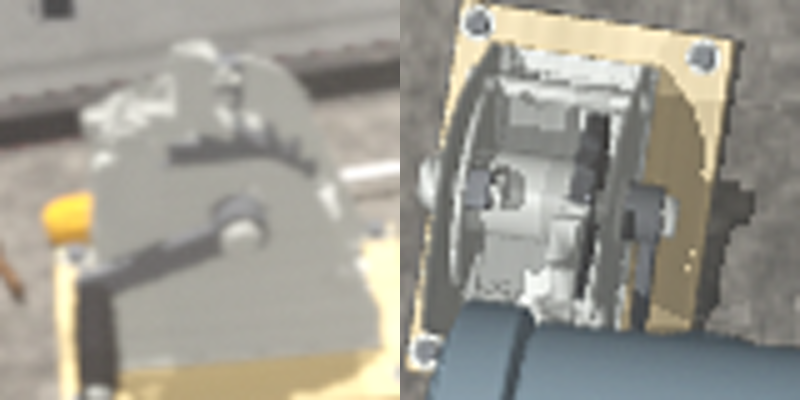

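Rope clamp at (478,190) in the top view is beside the axle line, the ear at (195,50) is back upright, and the crank has come to rest at turn ≈ 0. Descending over the grip with the gripper shut.

Emit:
move_arm --moves '[{"gripper": 0, "x": 0, "y": -0.15, "z": 5, "roll": 0}, {"gripper": 0, "x": 0, "y": 0, "z": 5, "roll": 0}, {"gripper": 0, "x": 0, "y": 0, "z": 4, "roll": 0}, {"gripper": 0, "x": 0, "y": 0, "z": 1.8, "roll": 0}, {"gripper": 0, "x": 0, "y": 0, "z": 0, "roll": 0}]'

```text
time_s: 10.52
eef_pos: [0.4447, 0.0786, 0.2953]
eef_rot: [-0.001, -0.661, 0.75, 0.002]
wrist_force: [0.6, -0.5, -0.0]
opening: 0.005
```

```bash
python3 - <<'E'
from h import *
rem((-.075,-.092),.120)
t=load("t14")
print("clamp",toL(F,plane(t,[(195.2,192.6)],.165))*1000)
s=snap("side","s15");track("s14","s15")
E
```

```text
t 10.53 tcp [0.4447 0.0786 0.2953] L [[-75.6 -91.8 295.3]] f [ 0.6 -0.5 -0. ] op 0.005
toolx_in_L [[-0.001 -1.    -0.   ]] rem cm [ 0.02 -0.06  2.03]
clamp [[ -1.05719187  28.41110732 165.        ]]
s15 uv [205.  211.4] theta -0.038 r 0.0787 err [8.809401]
```

The clamp is at winch x -1 mm, so it is straight up. Approaching contact now.

Emit:
move_arm --moves '[{"gripper": 0, "x": 0, "y": 0, "z": 1.0, "roll": 0}, {"gripper": 0, "x": 0, "y": 0, "z": 0.5, "roll": 0}, {"gripper": 0, "x": 0, "y": 0, "z": 0, "roll": 0}]'

```text
time_s: 10.95
eef_pos: [0.4449, 0.0779, 0.282]
eef_rot: [-0.0, -0.661, 0.751, 0.0]
wrist_force: [-0.1, 0.3, -0.7]
opening: 0.003
```

Emit:
move_arm --moves '[{"gripper": 0, "x": 0, "y": 0, "z": 0.1, "roll": 0}, {"gripper": 0, "x": 0, "y": 0, "z": 0.1, "roll": 0}]'

```text
time_s: 11.2
eef_pos: [0.445, 0.0778, 0.2803]
eef_rot: [0.0, -0.661, 0.751, -0.0]
wrist_force: [-0.0, -0.3, 0.0]
opening: 0.004
```

Emit:
move_arm --moves '[{"gripper": 0, "x": 0, "y": 0, "z": 0.1, "roll": 0}, {"gripper": 0, "x": 0, "y": 0, "z": 0.1, "roll": 0}]'

```text
time_s: 11.45
eef_pos: [0.445, 0.0779, 0.2781]
eef_rot: [0.0, -0.661, 0.751, -0.0]
wrist_force: [-0.8, 0.1, 0.5]
opening: -0.001
```

Emit:
move_arm --moves '[{"gripper": 0, "x": 0, "y": 0, "z": 0.1, "roll": 0}, {"gripper": 0, "x": 0, "y": 0, "z": 0, "roll": 0}]'

```text
time_s: 11.7
eef_pos: [0.4449, 0.0779, 0.277]
eef_rot: [-0.0, -0.661, 0.751, 0.0]
wrist_force: [0.0, -0.8, 0.2]
opening: 0.005
```

Emit:
move_arm --moves '[{"gripper": 0, "x": 0, "y": 0, "z": 0.1, "roll": 0}, {"gripper": 0, "x": 0, "y": 0, "z": 0, "roll": 0}]'

```text
time_s: 11.95
eef_pos: [0.4449, 0.0779, 0.276]
eef_rot: [-0.0, -0.661, 0.751, 0.0]
wrist_force: [0.9, -0.3, -0.2]
opening: 0.003
```

Emit:
move_arm --moves '[{"gripper": 0, "x": 0, "y": 0, "z": 0.08, "roll": 0}, {"gripper": 0, "x": 0, "y": 0, "z": 0, "roll": 0}]'

```text
time_s: 12.2
eef_pos: [0.4449, 0.0779, 0.2752]
eef_rot: [-0.0, -0.661, 0.751, 0.0]
wrist_force: [1.1, 0.8, -0.5]
opening: -0.005
```

Emit:
move_arm --moves '[{"gripper": 0, "x": 0, "y": 0, "z": 0.05, "roll": 0}, {"gripper": 0, "x": 0, "y": 0, "z": 0, "roll": 0}]'

```text
time_s: 12.45
eef_pos: [0.4449, 0.0778, 0.2748]
eef_rot: [-0.0, -0.661, 0.751, 0.0]
wrist_force: [0.4, 0.2, -0.2]
opening: 0.001
```

Emit:
move_arm --moves '[{"gripper": 0, "x": 0, "y": 0, "z": 0.05, "roll": 0}, {"gripper": 0, "x": 0, "y": 0, "z": 0, "roll": 0}]'

```text
time_s: 12.7
eef_pos: [0.445, 0.0779, 0.2744]
eef_rot: [0.0, -0.661, 0.751, -0.0]
wrist_force: [-0.6, -0.8, 1.4]
opening: -0.003
```

Emit:
move_arm --moves '[{"gripper": 0, "x": 0, "y": 0, "z": 0.05, "roll": 0}, {"gripper": 0, "x": 0, "y": 0, "z": 0, "roll": 0}]'

```text
time_s: 12.95
eef_pos: [0.4451, 0.0779, 0.2741]
eef_rot: [0.0, -0.661, 0.751, -0.0]
wrist_force: [-1.9, -0.5, 4.9]
opening: 0.004
```

Emit:
move_arm --moves '[{"gripper": 0, "x": 0, "y": 0, "z": 0.05, "roll": 0}, {"gripper": 0, "x": 0, "y": 0, "z": 0, "roll": 0}]'

```text
time_s: 13.2
eef_pos: [0.4451, 0.0778, 0.2738]
eef_rot: [0.0, -0.661, 0.751, -0.0]
wrist_force: [-3.8, 0.9, 8.3]
opening: -0.002
```

Emit:
move_arm --moves '[{"gripper": 0, "x": 0, "y": 0, "z": 0.06, "roll": 0}, {"gripper": 0, "x": 0, "y": 0, "z": 0, "roll": 0}]'

```text
time_s: 13.45
eef_pos: [0.4452, 0.0779, 0.2736]
eef_rot: [0.0, -0.661, 0.751, -0.0]
wrist_force: [-3.6, 0.1, 11.3]
opening: 0.001
```

Emit:
move_arm --moves '[{"gripper": 0, "x": 0, "y": 0, "z": 0.06, "roll": 0}, {"gripper": 0, "x": 0, "y": 0, "z": 0, "roll": 0}, {"gripper": 0, "x": 0, "y": 0, "z": 0, "roll": 0}]'

```text
time_s: 13.82
eef_pos: [0.4452, 0.0779, 0.2733]
eef_rot: [0.0, -0.661, 0.751, -0.0]
wrist_force: [-5.3, 0.4, 15.0]
opening: 0.0
```

15 N down, held. A moment longer, then retreat.

Emit:
move_arm --moves '[{"gripper": 0, "x": 0, "y": 0, "z": 0, "roll": 0}, {"gripper": 0, "x": 0, "y": 0, "z": 0, "roll": 0}, {"gripper": 0, "x": 0, "y": 0, "z": 0, "roll": 0}, {"gripper": 0, "x": 0, "y": 0, "z": 0, "roll": 0}, {"gripper": 0, "x": 0, "y": 0, "z": 0, "roll": 0}]'

```text
time_s: 14.45
eef_pos: [0.4452, 0.0779, 0.2733]
eef_rot: [0.0, -0.661, 0.751, -0.0]
wrist_force: [-5.0, -1.1, 15.1]
opening: 0.001
```

Emit:
move_arm --moves '[{"gripper": 0, "x": 0, "y": 0, "z": -1, "roll": 0}, {"gripper": 0, "x": 0, "y": 0, "z": -4, "roll": 0}, {"gripper": 0, "x": 0, "y": 0, "z": -5, "roll": 0}, {"gripper": 0, "x": 0, "y": 0, "z": -5, "roll": 0}, {"gripper": 0, "x": 0, "y": 0, "z": -3, "roll": 0}]'

```text
time_s: 15.08
eef_pos: [0.445, 0.0779, 0.455]
eef_rot: [0.001, -0.661, 0.751, -0.001]
wrist_force: [-0.2, -0.2, -0.5]
opening: -0.0
```

Emit:
move_arm --moves '[{"gripper": 0, "x": 5, "y": 2, "z": 0, "roll": 0}, {"gripper": 0, "x": 5, "y": 2, "z": 0, "roll": 0}, {"gripper": 0, "x": 5, "y": 2, "z": 0, "roll": 0}, {"gripper": 0, "x": 5, "y": 2, "z": 0, "roll": 0}, {"gripper": 0, "x": 0, "y": 0, "z": 0, "roll": 0}]'

```text
time_s: 15.7
eef_pos: [0.3388, -0.1131, 0.4522]
eef_rot: [-0.0, -0.658, 0.753, -0.0]
wrist_force: [0.4, 0.9, 0.5]
opening: 0.0
```

```bash
python3 - <<'E'
from h import *
rem((-.075,-.092),.120)
s=snap("side","s16");track("s15","s16");t=snap("top","t16")
d=cv2.absdiff(s["img"],load("s15")["img"])[155:225,190:262].max(2);print("side change",(d>60).sum())
o=np.zeros((400,800,3),np.uint8)
o[:400,:400]=cv2.resize(s["img"][132:222,180:270],(400,400),interpolation=cv2.INTER_CUBIC);o[:400,400:]=cv2.resize(t["img"][140:250,160:270],(400,400),interpolation=cv2.INTER_CUBIC);cv2.imwrite("pics/c16.png",o[:,:,::-1])
E
```

```text
t 15.7 tcp [ 0.3388 -0.1131  0.4522] L [[-156.8 -295.1  452.2]] f [0.4 0.9 0.5] op 0.0
toolx_in_L [[-0.01  -1.     0.001]] rem cm [-20.41  -7.97  17.7 ]
s16 uv [205.  210.9] theta -0.021 r 0.0781 err [11.328254]
side change 385
```

View pics/c16.png

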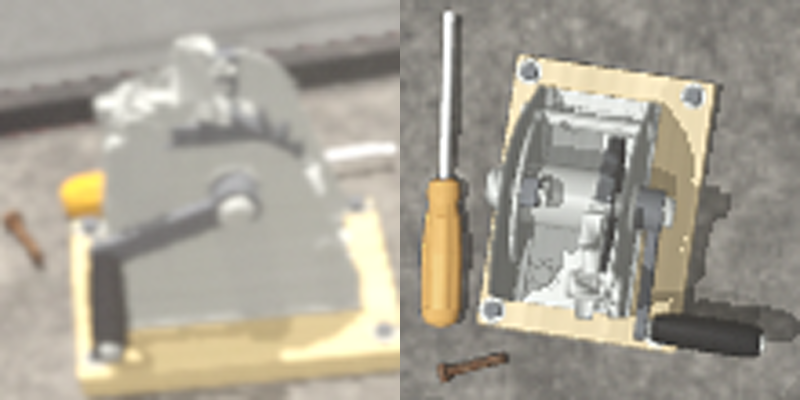

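The final view shows the ear upright at (195,50), the clamp on the axle line at (545,190), the crank at rest, and the screwdriver and bolt in place. Handing in.

```bash
python3 -c "
from bench import ctrl
print(ctrl.hand_in())"
```

```text
the job is handed in; nothing more can be done
None
```

I lifted the pawl by its ear and held it while the drum crept back from 3 teeth up (drum_turn about 1.25). I let it drop at about 0.23 rad, and it stopped the drum in the 0 tooth. I then pushed straight down on the grip and held about 15 N for roughly 0.9 s. The total wrist force then read about 16 N. I backed the arm clear and handed in at about 16 s.

**Last checks:**
- **Rope clamp:** before the push it measured 1 mm off straight above the axle. In the last picture it still stands on the axle line.
- **Drum:** tracking the grip's end gave -0.04 rad before the push and -0.02 rad after. That difference is within camera and tracking error of 0, so the pawl held.
- **Surroundings:** the screwdriver and bolt are where they were in the last picture. The arm worked only at the winch, but I did not re-check the grease tub and ratchet at the end.

**Pull at the ear:** it read about 17 N for a moment while the pawl was still under tooth load, well short of the stop pin. While the drum crept it read about 12 N, with one reading of about 15 N (including side force) just after the pawl cleared. I backed off slightly at that point. By the arm's travel the lift was at most about 0.28 rad, below the pin's 0.34. I had no separate measurement of the lift or of contact with the pin.

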